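# Lock the torque transducer carriage with the long T-key

## Robot

A 6-joint arm with a two-finger parallel gripper is mounted at the origin on the work surface. World frame = base frame: x ahead of the robot, y to its left, z up, the work surface at z = 0. Lengths are in m, angles in rad, forces in N, time in s.
With the tool pointing down it reaches from about 0.325 to 1 m from the base axis. Payload 5.1 kg.
Tool frame: the origin (TCP) lies on the centre line of the jaws, within the pads' length; the fingertips stand 17 mm ahead of it and the grasp point (between the pads) lies 2 mm behind it (arm.tip_extent is the distance from the TCP to the fingertips, in m); z points along the fingers, y is the line along which they close (so a half turn about z gives the same grasp; the last joint's range is limited). The gripper opens to 85 mm and grips with 20 to 120 N. Pads are 22 mm wide; open, the fingers measure 114 mm over their backs; the gripper's body (76 mm by 85 mm) begins 54 mm behind the grasp point. The pads swing forward as they close: fully open they stand 13 mm farther back than shut.
Start: joints at [-1.263, 0.124, 1.65, -0, 1.367, -0.083], TCP at [0.248, -0.601, 0.248] pointing down, gripper open.
Joint ranges: [-2.61, 2.61], [-1.02, 2.33], [0.03, 2.71], [-1.35, 4.49], [0.32, 2.68], [-2.91, 2.91]. Speed limits (rad/s): [2.57, 2.57, 3.14, 3.14, 3.14, 3.14].

## Interface

Orientations are given as a 3x3 rotation matrix whose columns are the frame's x, y, z axes.
In Python, from bench import arm, kin, vision, workorder, status gives the robot as it stands. The module is installed in compiled form; this text tells all that it offers. Calls block until the motion is done:
- arm.reach(position, orientation): joint-space move of the TCP to a pose.
- arm.move_straight(position, rotation=None, v=0.15, force_limit=None): straight line of the TCP; rotation=None keeps the orientation; v is the mean speed in m/s. With force_limit (N) it stops when the force on the tool has changed by that much, and returns True; else False.
- arm.movej(angles): joint-space move.
- arm.command_gripper(opening, force=None): finger opening in m; force is the grip in N (None keeps the last); returns when the fingers have stopped.
- arm.dwell(seconds).
- kin.inverse_kinematics(position, orientation): joint angles nearest the present ones, or None.
- vision.get_image(name): name is "side" or "top"; returns a dict with "image" (400x640x3 uint8, red, green, blue), "range_z" (400x640 float32, m along the optical axis (not along the pixel's ray), 0 where there is no reading), "vertical_fov" (degrees; the focal length in pixels is half the picture's height over the tangent of half this angle, whatever the lens; pixels are square), "cx", "cy" (the principal point, pixels), "dist" ([k1, k2, p1, p2, k3] as OpenCV has them; the pictures are not rectified), "position" and "rotation" of the camera in the world. Camera axes: x right, y down, z forward; pixel columns grow to the right and rows downward; lengths in m; the calibration is good to about 2 mm. A picture is of the moment at which its call begins.
A pose or a line that the arm cannot do raises arm.IKError and nothing moves.
- workorder.close_job(): hands the job in; it is judged then, once.
Readings, each from a call of its own:
- status.get_clock(): time.
- status.get_joints(): joint angles.
- status.get_dq(): joint speeds.
- status.get_effort(): joint torques, N m.
- status.get_tool_pos(): TCP position.
- status.get_tool_rot(): TCP orientation.
- status.get_force(): force on the tool from outside, world axes, zero at the start.
- status.get_torque(): the same for the moment, N m.
- status.get_gripper_width(): finger opening in m.
- status.get_grip_force(): force on a finger pad.
Only numpy, scipy, OpenCV 4.12 (cv2) and the standard library are available. Lean on these libraries where they do the work, as an engineer would, in place of code of your own. Each camera call takes 0.05 s, during which the arm holds its last target. There are 200 camera calls.

## Task

Push the aluminium carriage of the calibration fixture along its rails until it is fully home against the headstock. Then take the long T-key from the stand, lower it down the carriage's deep shaft onto the square stem and turn the stem clockwise (seen from above) as far as it goes to lock the carriage. Finally set the long key back upright in the pocket it came from without dropping it, and leave the short key, the knob weight, the coupling sleeve and the screwdriver where they are.

Things in the scene. Friction and masses are not known exactly. Their poses are not given: they have to be found in the camera images.
- fixture: Calibration fixture, fixed to the bench: dark steel base plate 12 mm thick with rails along its y. Origin on the bench, on the shaft's line of travel; plate y = -165 to +185 mm, x = -53 to +77 mm. At the +y end stands the fixed grey headstock (x = -40 to +65, y = 125 to 185 mm, 122 mm high), with a black round cap, 72 mm across, on it up to 162 mm; a steel hub reaches back to y = 106 mm.
- carriage (a joint): Travel of the carriage along the rails, m, growing towards the fixture's +y (the headstock): 0 far end, 0.110 fully home at the stop. Starts at 0 to 0.06. Friction about 7 N; it stays where it is left. At 0 the shaft's axis is at x = 0, y = -80 mm of the fixture.
- shaft_mouth (a point): Centre of the mouth of the round vertical shaft in the carriage's top face, 120 mm above the bench; axes as the fixture's. The shaft is 40 mm across (4 mm chamfer at the mouth); its floor is 100 mm below the mouth and the stem stands in the middle of the floor.
- push_face (a point): Point on the flat -y face (away from the headstock) of the carriage, 99 mm above the bench: push it towards the fixture's +y. The carriage is an aluminium block, 14 to 120 mm above the bench, 80 mm long in y; the shaft's axis is 40 mm from its -x, -y and +y faces and 65 mm from its +x face. A transducer stands 35 mm out of the +y face.
- stem (a joint): Turn of the square stem, rad, growing clockwise seen from above: stops at 0 (free) and 1.6 (locked). Starts between 0.3 and 0.6. Stiff (0.12 N m), stays where it is left. The dial pointer on the carriage's top (46 mm to +x of the shaft axis) turns with it: along the rails at 0.
- stem_top (a point): Top of the square stem, on the shaft's axis, 77 mm below the mouth; the point turns with the stem, its x and y axes along the square's flats (z up; at joint value 0 they are the fixture's). The stem is 16 mm square and 23 mm high; the top 5 mm taper to 8 mm square.
- stand: Black stand, bolted down, 80 mm (x) x 200 mm (y), 50 mm high; origin under its centre. Two round pockets, 40 mm across, 42 mm deep (floor 8 mm above the bench), at y = +65 and -65 mm. The long key stands in one, the short key in the other; which is which varies.
- long_key_bar (a point): Middle of the long T-key's cross bar. Steel key, about 0.4 kg, standing upright in its pocket, free to turn there. The bar is 100 mm long along the point's x, 16 x 16 mm in section with flat sides, its middle 160 mm above the key's foot (168 mm above the bench in the stand). z up, along the 16 mm round rod.
- long_key_foot (a point): Centre of the long key's foot, on its axis; axes as the bar's. The foot is a square socket open downwards, 18.4 mm wide, 26 mm deep, outside 25.4 mm square with notched corners (33 mm across); flats along and across the bar. Fully down on the stem the foot rests on the shaft's floor, with about 0.16 rad of play either way.
- short_key_bar (a point): Middle of the short T-key's cross bar, 80 mm above its foot; the same otherwise. Too short to reach the stem; leave it alone.
- weight: Steel knob weight, 48 mm across, 70 mm high, origin under it; bystander.
- sleeve: Dark coupling sleeve, 48 mm across, 35 mm high, origin under it; bystander.
- driver: Screwdriver lying on the bench, 170 mm long along its x; bystander.
Mind the look-alikes: they are no part of the job. What is shaped like the part that bears long_key_bar but orange is not meant.

How it is judged:
By the outcome, as a careful person would: the job done as asked, in the order asked, and still so for the second after the job is handed in, with the robot touching nothing.
It also fails if it takes over 67 s, if anything falls off the work surface, if the arm or the gripper's body presses on something with over 40 N, if the wrist force passes 120 N, or if a joint passes its speed limit or range.

## Working session

There is one attempt and no reset: what is moved stays moved. The work goes in short steps, each a Python script; the robot and the scene stay as the last script left them, time stands still between calls to the robot, and variables do not carry over. Pictures are saved under pics/ and viewed, at most 10 in all, crops included, and the job is handed in when it is done.

```bash
mkdir -p pics
cat > h.py <<'E'
import numpy as np, cv2
from bench import arm, kin, vision, workorder, status
def get(name):
    d=vision.get_image(name); h=d["image"].shape[0]
    f=h/2/np.tan(np.radians(d["vertical_fov"])/2)
    d["K"]=np.array([[f,0,d["cx"]],[0,f,d["cy"]],[0,0,1.]]); d["dist"]=np.array(d["dist"],float)
    d["R"]=np.array(d["rotation"]); d["p"]=np.array(d["position"]); return d
def rays(d,uv):
    q=cv2.undistortPoints(np.array(uv,float).reshape(-1,1,2),d["K"],d["dist"]).reshape(-1,2)
    return np.c_[q,np.ones(len(q))]@d["R"].T
def onplane(d,uv,z):
    r=rays(d,uv); return d["p"]+r*((z-d["p"][2])/r[:,2])[:,None]
def cloud(d):
    v,u=np.mgrid[0:400,0:640]; uv=np.c_[u.ravel(),v.ravel()]
    P=d["p"]+rays(d,uv)*d["range_z"].ravel()[:,None]
    P[d["range_z"].ravel()<=0]=np.nan
    return P.reshape(400,640,3)
def save(d,n): cv2.imwrite("pics/"+n,cv2.cvtColor(d["image"],cv2.COLOR_RGB2BGR))
E
python3 - <<'E'
from h import *
for n in("top","side"):
    d=get(n); save(d,n+"0.png"); print(n,d["p"],d["R"].round(3).tolist(),d["K"][0,0],d["dist"]); np.save(n+"0.npy",cloud(d))
print(status.get_clock(), status.get_tool_rot())
E
```

```text
top [ 0.37520995 -0.11493027  0.87748712] [[0.09, -0.965, 0.247], [-0.996, -0.086, 0.024], [-0.002, -0.248, -0.969]] 374.17470826005587 [-0.08846299  0.          0.          0.          0.        ]
side [ 0.47424302 -0.60586273  0.74399612] [[0.991, -0.107, 0.084], [-0.136, -0.782, 0.608], [0.001, -0.614, -0.789]] 398.40129649555206 [-0.10187961  0.          0.          0.          0.        ]
0.1 [[ 9.24592589e-01  3.80956953e-01 -5.86784780e-04]
 [ 3.80957377e-01 -9.24590844e-01  1.80216269e-03]
 [ 1.44010571e-04 -1.88980626e-03 -9.99998204e-01]]
```

View pics/top0.png

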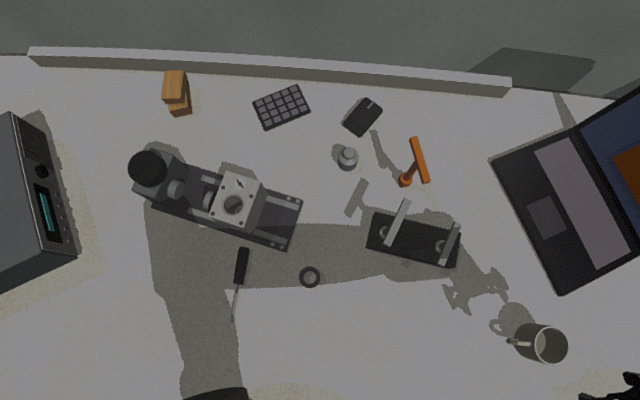

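View pics/side0.png

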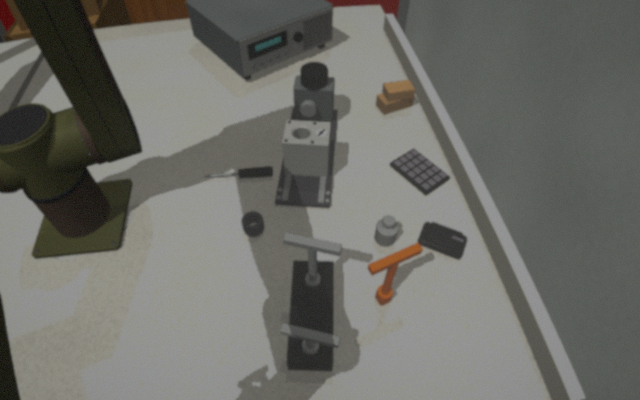

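```bash
python3 - <<'E'
from h import *
for n,rois in (("top",dict(car=(195,160,285,240,.113,.127),key1=(375,185,425,250,.16,.19),key1b=(375,185,425,250,.08,.11),key2=(425,210,475,275,.08,.11),key2b=(425,210,475,275,.16,.19),stand=(355,195,475,275,.042,.056),plate=(130,140,310,255,.006,.018),cap=(120,140,175,195,.15,.17))),
  ("side",dict(car=(270,110,345,175,.113,.127),key1=(275,225,350,265,.16,.19),key2=(270,315,350,355,.08,.11),key2b=(270,315,350,355,.16,.19),stand=(280,250,345,375,.042,.056),plate=(270,100,345,210,.006,.018),cap=(295,60,335,100,.15,.17)))):
    P=np.load(n+"0.npy")
    for k,(a,b,c,e,z0,z1) in rois.items():
        Q=P[b:e,a:c].reshape(-1,3); Q=Q[(Q[:,2]>z0)&(Q[:,2]<z1)]
        if len(Q)<15: print(n,k,len(Q)); continue
        r=cv2.minAreaRect((Q[:,:2]*1000).astype(np.float32)); 
        w,V=np.linalg.eigh(np.cov(Q[:,:2].T)); v=V[:,1]
        print(n,k,len(Q),"z",np.median(Q[:,2]).round(4),"rect",np.round(r[0],1),np.round(r[1],1),round(r[2],1),"pca",np.degrees(np.arctan2(v[1],v[0])).round(1))
E
python3 - <<'E'
import cv2,sys;sys.path.insert(0,'.')
a=cv2.imread('pics/top0.png')[135:260,120:320]; b=cv2.imread('pics/top0.png')[180:280,350:480]
b=cv2.resize(b,(520,400)); a=cv2.resize(a,(800,500)); 
cv2.imwrite('pics/a.png',a)
E
```

```text
top car 1595 z 0.1191 rect [547.4  86.9] [ 82.7 104.2] 77.7 pca 166.9
top key1 453 z 0.1749 rect [ 516.9 -244.9] [16.5 97.8] 67.4 pca 157.4
top key1b 12
top key2 424 z 0.0945 rect [ 495.7 -373.9] [17.6 99.8] 68.2 pca 158.6
top key2b 0
top stand 2420 z 0.049 rect [ 507.2 -309.4] [201.2  81.7] 80.4 pca 80.6
top plate 4056 z 0.0116 rect [540.6 138.6] [348.6 163.4] 77.2 pca 78.9
top cap 918 z 0.1612 rect [589.5 275.2] [69.6 72.2] 58.5 pca 83.5
side car 1037 z 0.1199 rect [545.7  85.1] [ 86.8 105.4] 77.4 pca 166.3
side key1 709 z 0.175 rect [ 515.4 -248.4] [ 17.4 100. ] 67.2 pca 157.7
side key2 717 z 0.0958 rect [ 494.8 -376. ] [ 17.2 100.5] 67.9 pca 158.0
side key2b 0
side stand 3586 z 0.05 rect [ 504.7 -311.6] [201.4  80.3] 80.3 pca 80.3
side plate 2111 z 0.0121 rect [544.2 133.4] [350.1 153.2] 77.4 pca 68.2
side cap 442 z 0.1617 rect [587.4 272.1] [71.  69.1] 81.8 pca 72.8
```

View pics/a.png

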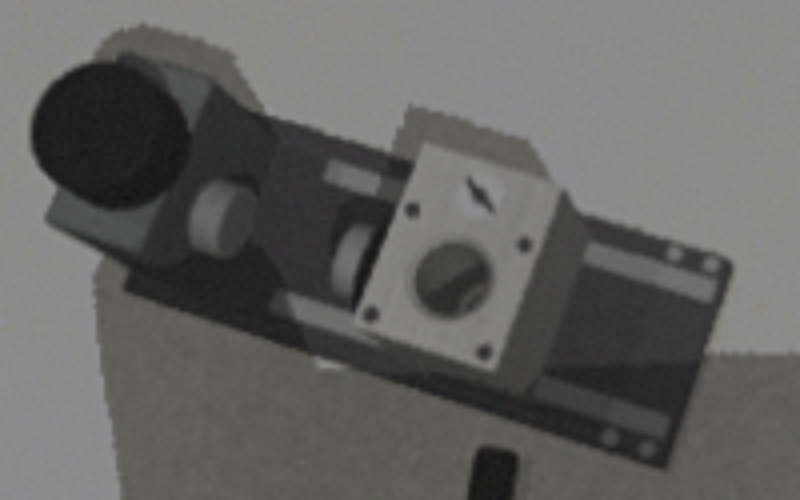

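The pictures show the carriage top with its shaft mouth at top-view pixel (233,205), the pointer at (240,184), and the headstock at (160,175). The long key's bar is at (397,222) in the top view (z ≈ 0.167), and the short key's bar at (450,243). First I'll push the carriage.

```bash
cat >> h.py <<'E'
PHI=np.radians(-12.6); FX=np.array([np.cos(PHI),np.sin(PHI),0]); FY=np.array([-np.sin(PHI),np.cos(PHI),0])
def Rz(a): c,s=np.cos(a),np.sin(a); return np.array([[c,s,0],[s,-c,0],[0,0,-1.]])  # tool x at world yaw a, pointing down
E
python3 - <<'E'
from h import *
S=np.array([.5343,.0887,0])
a=PHI+np.pi/2
p=S-FY*.078+FX*.006; p[2]=.28
opts=[(abs(kin.inverse_kinematics(p,Rz(b))[5]),b) for b in (a,a-np.pi) if kin.inverse_kinematics(p,Rz(b)) is not None]
print(opts); b=min(opts)[1]
arm.command_gripper(0.0,40)
arm.reach(p,Rz(b)); p[2]=.099; arm.move_straight(p,v=.2)
f0=status.get_force()
hit=arm.move_straight(p+FY*.125,v=.05,force_limit=25)
t=status.get_tool_pos(); f=status.get_force()
print(hit,(t-p)@FY,t,f-f0,status.get_clock())
d=get("top"); save(d,"top1.png"); P=cloud(d); np.save("top1.npy",P)
E
```

```text
[(np.float64(0.13883603814624745), np.float64(1.350884841043611))]
True 0.09565200745793177 [0.54387199 0.10464802 0.09871868] [-1.49862909 -1.49689982  1.66467696] 6.0833
```

Run:
```python
from h import *
t0=status.get_tool_pos(); 
hit=arm.move_straight(t0+FY*.02,v=.03,force_limit=30)
t=status.get_tool_pos(); print(hit,(t-t0)@FY,t,status.get_force())
q=t-FY*.03; arm.move_straight(q,v=.2); q[2]=.30; arm.move_straight(q,v=.25)
a=np.radians(157.5)
K=np.array([.516,-.2465,.168])
Kh=K+[0,0,.10]
for b in (a,a-np.pi):
    print(b,[None if (j:=kin.inverse_kinematics(x,Rz(y))) is None else np.round(j,2) for x,y in ((Kh,b),(np.array([.55,.155,.3]),b-.3),(np.array([.55,.155,.18]),b-1.7))])
P0=status.get_tool_pos(); print(status.get_clock())
d=get("top"); save(d,"top1.png"); P=cloud(d); np.save("top1.npy",P)
d=get("side"); save(d,"side1.png"); P=cloud(d); np.save("side1.npy",P)
a=cv2.imread('pics/top1.png')[135:260,120:320]
b=cv2.imread('pics/side1.png')[50:200,240:380]
cv2.imwrite('pics/b.png',np.hstack([cv2.resize(a,(480,300),interpolation=cv2.INTER_CUBIC),cv2.resize(b,(280,300),interpolation=cv2.INTER_CUBIC)]))
```

```text
True -0.00023697725277444816 [0.54359135 0.10447757 0.09846228] [-0.5940681  -2.64529373  3.40221395]
2.748893571891069 [array([-0.54, -0.06,  1.81, -0.  ,  1.4 , -1.72]), array([ 0.18, -0.08,  1.77, -0.  ,  1.45, -0.7 ]), array([ 0.18,  0.  ,  1.89, -0.  ,  1.24,  0.7 ])]
-0.39269908169872414 [array([-0.54, -0.06,  1.81, -0.  ,  1.4 ,  1.42]), array([ 0.18, -0.08,  1.77, -0.  ,  1.45,  2.44]), array([ 0.18,  0.  ,  1.89, -0.  ,  1.24, -2.44])]
7.75
```

View pics/b.png

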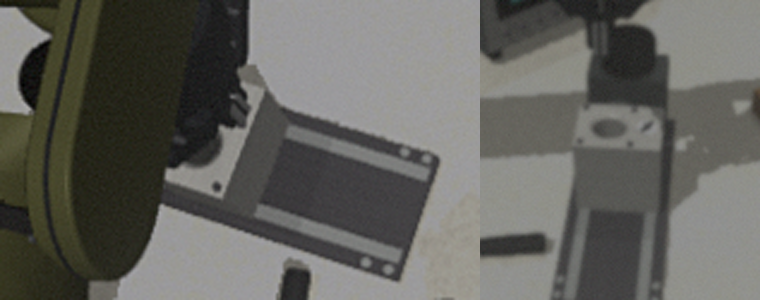

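The side view (crop at px ~ 300,130) shows the carriage up at the headstock. The stop was confirmed by a second push. Next I grasp the long key and measure the carriage and pointer again from the clear view.

Run:
```python
from h import *
a=np.radians(157.5); K=np.array([.516,-.2465,.166])
arm.command_gripper(.06)
arm.reach(K+[0,0,.10],Rz(a))
d=get("top"); save(d,"top2.png"); P=cloud(d); np.save("top2.npy",P)
arm.move_straight(K,v=.12)
arm.command_gripper(0.0,60)
print("w",status.get_gripper_width(),status.get_grip_force(),status.get_clock())
print(arm.move_straight(K+[0,0,.14],v=.12),status.get_gripper_width(),status.get_force())
d2=get("top"); save(d2,"top3.png"); P2=cloud(d2); np.save("top3.npy",P2)
d3=get("side"); save(d3,"side3.png"); np.save("side3.npy",cloud(d3))
# carriage top
for n,PP,roi in (("top2",P,(150,130,290,250)),("top3",P2,(150,130,290,250))):
    x0,y0,x1,y1=roi; Q=PP[y0:y1,x0:x1].reshape(-1,3); m=(abs(Q[:,2]-.1195)<.004)
    Q=Q[m]; Q=Q[(np.hypot(*(Q[:,:2]-[.561,.152]).T)<.075)]
    r=cv2.minAreaRect((Q[:,:2]*1000).astype(np.float32)); print(n,len(Q),r)
# held key cloud
Q=P2.reshape(-1,3); 
for s,PP in (("top",P2),("side",np.load("side3.npy"))):
    Q=PP.reshape(-1,3); m=(np.hypot(*(Q[:,:2]-K[:2]).T)<.06)&(Q[:,2]<.235)&(Q[:,2]>.16); print(s,m.sum(),Q[m].mean(0))
A=cv2.imread('pics/top2.png')[130:235,150:290]; B=cv2.imread('pics/side3.png')[100:360,220:430]
cv2.imwrite('pics/c.png',np.hstack([cv2.resize(A,(480,360),interpolation=cv2.INTER_CUBIC),cv2.resize(B,(291,360),interpolation=cv2.INTER_CUBIC)]))
```

```text
w 0.015130629212305223 59.29501824080944 11.6833
False 0.01522046868645531 [ 0.35678442 -0.01023051 -3.77256708]
top2 1504 ((562.4183349609375, 154.63352966308594), (83.22384643554688, 104.1060562133789), 77.22981262207031)
top3 1504 ((562.2879638671875, 154.21173095703125), (81.14059448242188, 104.57987976074219), 76.82461547851562)
top 0 [nan nan nan]
side 398 [ 0.51342058 -0.25389479  0.19098846]<stdin>:20: RuntimeWarning: Mean of empty slice.
  ret = um.true_divide(
```

View pics/c.png

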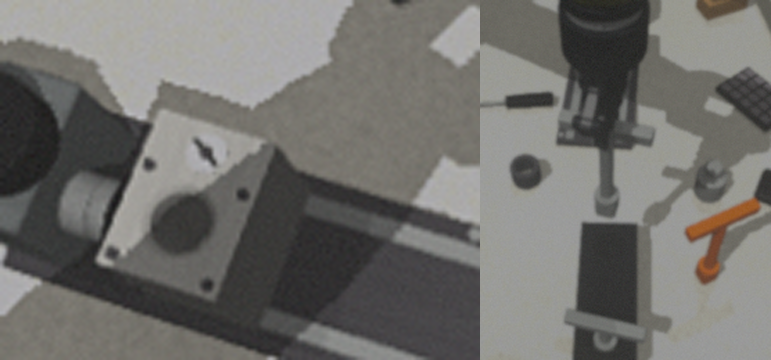

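Run:
```python
from h import *
d2=get("top"); d3=get("side"); P3=cloud(d3)
# carriage in side view
Q=P3.reshape(-1,3); m=(abs(Q[:,2]-.1195)<.004)&(np.hypot(*(Q[:,:2]-[.561,.152]).T)<.075); Q=Q[m]
print("side car",len(Q),cv2.minAreaRect((Q[:,:2]*1000).astype(np.float32)))
# dial pointer
g=cv2.cvtColor(cv2.resize(d2["image"],None,fx=1,fy=1),cv2.COLOR_RGB2GRAY)
c=np.array([.5495,.1565])+.046*FX[:2]
u,v=np.meshgrid(np.arange(150,290),np.arange(130,235)); uv=np.c_[u.ravel(),v.ravel()]
X=onplane(d2,uv,.1205)[:,:2]; 
m=np.hypot(*(X-c).T)<.014; G=g[uv[m,1],uv[m,0]]; print("gray",np.percentile(G,[0,10,25,50,75,100]))
for th in (.4,.5,.6):
    t=G.min()+th*(np.percentile(G,90)-G.min()); w=np.clip(t-G.astype(float),0,None); Y=X[m]; mu=np.average(Y,axis=0,weights=w)
    C=np.cov(Y.T,aweights=w); e,V=np.linalg.eigh(C); a=np.arctan2(V[1,1],V[0,1]); rel=(np.pi/2+PHI-a+np.pi/2)%np.pi-np.pi/2
    print(th,(w>0).sum(),"centre off",(mu-c)*1000,"cw angle",rel,np.sqrt(e)*1000)
# held key
T=status.get_tool_pos(); ax=np.radians(157.5); e=np.array([np.cos(ax),np.sin(ax),0]); n=np.array([-e[1],e[0],0])
R=status.get_tool_rot(); print("tool",T,R[:,0],R[:,2])
for nm,d in (("side",d3),("top",d2)):
    P=cloud(d); near=(np.hypot(P[...,0]-T[0],P[...,1]-T[1])<.03)
    for z0,z1 in ((.15,.165),(.165,.175),(.19,.21),(.21,.23),(.23,.25)):
        mk=near&(P[...,2]>z0)&(P[...,2]<z1); res=[]
        for r in np.unique(np.where(mk)[0]):
            cs=np.where(mk[r])[0]
            if len(cs)<6: continue
            dr=rays(d,[[(cs.min()+cs.max())/2,r]])[0]; s=((T-d["p"])@n)/(dr@n); x=d["p"]+s*dr; res.append(((x-T)@e*1000,x[2],len(cs)))
        print(nm,z0,np.round(np.median(res,axis=0),2) if res else None)
```

```text
side car 0 ((0.0, 0.0), (0.0, 0.0), 0.0)
gray [ 43.    81.7  110.75 144.5  175.25 183.  ]
0.4 20 centre off [-0.55073252 -0.65561996] cw angle 0.5723529601825508 [1.11717753 5.52612763]
0.5 33 centre off [-0.99326931 -1.45014066] cw angle 0.5105328213647442 [2.32159764 6.21698223]
0.6 50 centre off [-1.82830765 -2.19680015] cw angle 0.5255479311529783 [3.55754288 6.6939926 ]
tool [ 0.51576465 -0.24636517  0.30512147] [-0.92387026  0.38270311  0.00143767] [-1.24213360e-03  7.58028088e-04 -9.99998941e-01]
side 0.15 [ 2.59  0.13 13.  ]
side 0.165 [ 1.59  0.15 12.  ]
side 0.19 [1.08 0.19 9.  ]
side 0.21 [0.87 0.21 9.  ]
side 0.23 [1.08 0.23 9.5 ]
top 0.15 None
top 0.165 None
top 0.19 None
top 0.21 None
top 0.23 None
```

```bash
cat >> h.py <<'E'
S=np.array([.5493,.1562,0]); OFF=.0013
def tcp(yaw,z,s=S): e=np.array([np.cos(yaw),np.sin(yaw),0]); p=s-OFF*e; p[2]=z; return p
E
python3 - <<'E'
from h import *
y=PHI-.53+np.pi
arm.move_straight(tcp(y,.325),Rz(y),v=.2)
arm.move_straight(tcp(y,.29),v=.1)
arm.dwell(.2); f0=status.get_force()
h=arm.move_straight(tcp(y,.206),v=.06,force_limit=8); print(h,status.get_tool_pos(),status.get_force()-f0)
if not h:
    h=arm.move_straight(tcp(y,.178),v=.03,force_limit=10); print(h,status.get_tool_pos(),status.get_force()-f0,status.get_torque())
print(status.get_gripper_width(),status.get_clock())
E
```

```text
False [0.55058176 0.15535877 0.20661241] [-1.27344543 -0.00990233  0.0511559 ]
False [0.55045981 0.15533317 0.17883688] [-2.47776958 -0.95815825  6.5064053 ] [-0.22963806  0.58413439 -0.09789825]
0.014946822025229657 18.7
```

Run:
```python
from h import *
def rep(q): print(round(q,2),status.get_clock(),status.get_force().round(1),status.get_torque().round(2),status.get_gripper_width())
for q in (.8,1.2,1.5,1.6,1.66,1.72,1.78,1.84,1.9):
    y=PHI-q+np.pi; arm.move_straight(tcp(y,.1785),Rz(y),v=.05); rep(q)
    if abs(status.get_torque()[2])>1.2: break
d=get("side"); save(d,"side4.png"); d=get("top"); save(d,"top4.png")
A=cv2.imread('pics/top4.png')[100:260,120:320]; B=cv2.imread('pics/side4.png')[50:210,230:400]
cv2.imwrite('pics/d.png',np.hstack([cv2.resize(A,None,fx=2,fy=2),cv2.resize(B,None,fx=2,fy=2)]))
```

```text
0.8 19.1167 [-0.6  0.9  1.4] [0.23 0.37 0.02] 0.014896141167052965
1.2 19.6667 [-0.9  2.2  2.2] [ 0.44  0.15 -0.  ] 0.015049351427582956
1.5 20.1167 [-0.1  1.8  1.2] [ 0.39 -0.02 -0.03] 0.015038940374230342
1.6 20.3667 [0.8 1.8 3.3] [ 0.4  -0.1   0.01] 0.015081344998426723
1.66 20.6167 [1.2 1.2 3.1] [ 0.47 -0.22 -0.01] 0.015041153940234293
1.72 20.8667 [1.5 1.3 3.3] [ 0.49 -0.26  0.04] 0.014723538904919207
1.78 21.1167 [1.6 0.9 4.2] [ 0.41 -0.36 -0.01] 0.01493684428805727
1.84 21.3667 [1.3 2.  4.5] [ 0.38 -0.37  0.26] 0.015071223768882884
1.9 21.6167 [1.8 1.7 4.4] [ 0.4  -0.42  0.55] 0.01505552969114933
```

View pics/d.png

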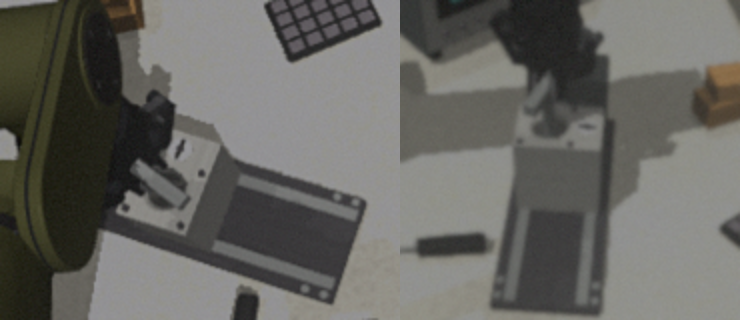

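The pointer (top view around px (182,148) of the crop) now stands across the rails. I'll press a bit further into the stop, relax to mid-play, lift out, and check the pointer.

Run:
```python
from h import *
for q in (1.96,2.02):
    y=PHI-q+np.pi; arm.move_straight(tcp(y,.1785),Rz(y),v=.05); print(q,status.get_torque().round(2))
    if abs(status.get_torque()[2])>.9: break
y=PHI-1.68+np.pi; arm.move_straight(tcp(y,.179),Rz(y),v=.05); print(status.get_torque().round(2))
f0=status.get_force(); h=arm.move_straight(tcp(y,.23),v=.06,force_limit=25); print(h,status.get_force()-f0)
arm.move_straight(tcp(y,.325),v=.15)
a=np.radians(157.5); K=np.array([.516,-.2465,0]); 
arm.move_straight(np.array([.516,-.2465,.30]),Rz(a),v=.2)
print(status.get_clock(),status.get_gripper_width(),status.get_tool_pos())
d2=get("top"); d3=get("side"); save(d2,"top5.png"); save(d3,"side5.png")
g=cv2.cvtColor(d2["image"],cv2.COLOR_RGB2GRAY); c=S[:2]+.046*FX[:2]
u,v=np.meshgrid(np.arange(150,290),np.arange(130,235)); uv=np.c_[u.ravel(),v.ravel()]; X=onplane(d2,uv,.1205)[:,:2]
m=np.hypot(*(X-c).T)<.014; G=g[uv[m,1],uv[m,0]]
for th in (.4,.5):
    w=np.clip(G.min()+th*(np.percentile(G,90)-G.min())-G.astype(float),0,None); Cv=np.cov(X[m].T,aweights=w); V=np.linalg.eigh(Cv)[1]
    print("cw",(np.pi/2+PHI-np.arctan2(V[1,1],V[0,1]))%np.pi)
A=cv2.imread('pics/top5.png')[130:235,150:290]; B=cv2.imread('pics/side5.png')[100:360,220:430]
cv2.imwrite('pics/e.png',np.hstack([cv2.resize(A,(480,360),interpolation=cv2.INTER_CUBIC),cv2.resize(B,(291,360),interpolation=cv2.INTER_CUBIC)]))
T=status.get_tool_pos(); e=np.array([np.cos(a),np.sin(a),0]); n=np.array([-e[1],e[0],0]); P=cloud(d3); near=(np.hypot(P[...,0]-T[0],P[...,1]-T[1])<.03)
for z0,z1 in ((.145,.16),(.16,.17),(.19,.21),(.21,.23)):
    mk=near&(P[...,2]>z0)&(P[...,2]<z1); res=[]
    for r in np.unique(np.where(mk)[0]):
        cs=np.where(mk[r])[0]
        if len(cs)<6: continue
        dr=rays(d3,[[(cs.min()+cs.max())/2,r]])[0]; s=((T-d3["p"])@n)/(dr@n); x=d3["p"]+s*dr; res.append((x-T)@e*1000)
    print(z0,np.median(res))
Q=P.reshape(-1,3); m=(Q[:,2]>.042)&(Q[:,2]<.056)&(abs(Q[:,0]-.506)<.08)&(abs(Q[:,1]+.31)<.13); print(cv2.minAreaRect((Q[m,:2]*1000).astype(np.float32)))
```

```text
1.96 [ 0.32 -0.35  0.89]
2.02 [ 0.29 -0.38  0.67]
[ 0.32 -0.17 -0.01]
False [-1.28040153  0.09361923 -7.49882358]
26.6583 0.015067697947423742 [ 0.51598583 -0.24608505  0.29987357]
cw 1.5064083016614127
cw 1.2919231187192057
0.145 2.061513854467642
0.16 1.909040532613337
0.19 0.5489215332670274
0.21 0.35677437986261273
((504.7558898925781, -311.9653015136719), (200.78501892089844, 80.3299331665039), 80.4701156616211)
```

View pics/e.png

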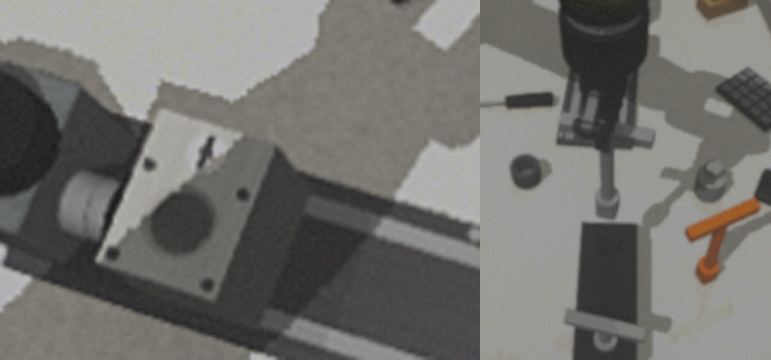

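Run:
```python
from h import *
p=np.array([.5173,-.2468,.225])
arm.move_straight(p,v=.15); arm.dwell(.2); f0=status.get_force()
p[2]=.172; h=arm.move_straight(p,v=.06,force_limit=8); print(h,status.get_tool_pos(),status.get_force()-f0)
if not h:
    p[2]=.163; h=arm.move_straight(p,v=.02,force_limit=6); print(h,status.get_tool_pos(),status.get_force()-f0)
    t=status.get_tool_pos()
    if t[2]<.170:
        arm.command_gripper(.05); print(status.get_gripper_width())
        t[2]+=.11; arm.move_straight(t,v=.1); arm.reach([.40,-.45,.35],Rz(np.radians(120)))
        d=get("side"); save(d,"side6.png"); t=get("top"); save(t,"top6.png")
        A=cv2.imread('pics/top6.png')[120:290,120:490]; B=cv2.imread('pics/side6.png')[60:380,220:420]
        cv2.imwrite('pics/f.png',np.hstack([cv2.resize(A,(500,230)),np.zeros((230,4,3),np.uint8),cv2.resize(B,(144,230))]))
        P=np.load("side0.npy")*0+cloud(d)
        for nm,(x0,y0,x1,y1),z0,z1 in (("long",(275,225,350,265),.16,.19),("short",(270,315,350,355),.08,.11)):
            Q=P[y0:y1,x0:x1].reshape(-1,3); Q=Q[(Q[:,2]>z0)&(Q[:,2]<z1)]; print(nm,len(Q),np.median(Q[:,2]) if len(Q) else 0,cv2.minAreaRect((Q[:,:2]*1000).astype(np.float32)))
print(status.get_clock())
```

```text
False [ 0.51765451 -0.24701314  0.17261368] [-0.39528703  0.24416855 -0.55034457]
True [ 0.5177169  -0.24709105  0.16681391] [0.29316516 0.51720852 8.60899912]
0.04975542981638961
long 705 0.17502436349803518 ((516.9931030273438, -248.5779266357422), (17.55217933654785, 100.19495391845703), 67.76067352294922)
short 715 0.0958269618596207 ((494.56805419921875, -376.0978698730469), (17.142498016357422, 100.64900970458984), 67.54927825927734)
31.7833
```

View pics/f.png

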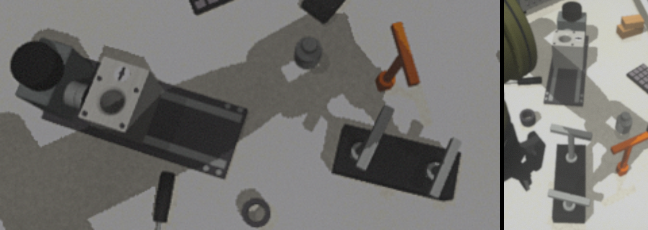

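The long key stands upright in its pocket at (375,138) and the short key hasn't moved. The dial at (122,72) is now unshaded, so I'll read it once before handing in.

Run:
```python
from h import *
for nm in ("top","side"):
    d2=get(nm); g=cv2.cvtColor(d2["image"],cv2.COLOR_RGB2GRAY); c=S[:2]+.046*FX[:2]
    u,v=np.meshgrid(np.arange(640),np.arange(400)); uv=np.c_[u.ravel(),v.ravel()]; X=onplane(d2,uv,.1205)[:,:2]
    m=np.hypot(*(X-c).T)<.012; G=g[uv[m,1],uv[m,0]]
    for th in (.3,.4,.5):
        w=np.clip(G.min()+th*(np.percentile(G,90)-G.min())-G.astype(float),0,None); V=np.linalg.eigh(np.cov(X[m].T,aweights=w))[1]
        print(nm,"cw",(np.pi/2+PHI-np.arctan2(V[1,1],V[0,1]))%np.pi)
Q=cloud(d2).reshape(-1,3); m=(abs(Q[:,2]-.1195)<.004)&(np.hypot(*(Q[:,:2]-[.561,.152]).T)<.075)
print(cv2.minAreaRect((Q[m,:2]*1000).astype(np.float32)))
```

```text
top cw 1.5807212943698028
top cw 1.5747145632090005
top cw 1.5811063710912152
side cw 1.5355919763799664
side cw 1.541446582718765
side cw 1.6298073723969968
((560.9210205078125, 153.60366821289062), (86.83931732177734, 105.67849731445312), 77.78025817871094)
```

The stem reads about 1.58 rad, so it's at the locked stop, and the carriage is still home. Handing in.

```bash
python3 -c "
from h import *
print(workorder.close_job(), status.get_clock())"
```

```text
the job is handed in; nothing more can be done
the job is handed in; nothing more can be done
```

The job is handed in (verdict not shown): the carriage is home against the headstock, the stem is turned to its locked stop (dial reads about 1.58 rad), the long key is back upright in its pocket, and the arm touched neither the short key nor the bystanders.

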